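Lock the ring-polishing fixture by feeling for its hidden pin hole

ROBOT

A 6-joint arm with a two-finger parallel gripper is mounted at the origin on the work surface. World frame = base frame: x ahead of the robot, y to its left, z up, the work surface at z = 0. Lengths are in m, angles in rad, forces in N, time in s.
With the tool pointing down it reaches from about 0.375 to 0.925 m from the base axis. Payload 5.7 kg.
Tool frame: the origin (TCP) lies on the centre line of the jaws, within the pads' length; the fingertips stand ahead of it and the grasp point (between the pads) lies 5 mm behind it (ctrl.tip_reach is the z of the fingertips in the tool frame, in m); z points along the fingers, y is the line along which they close (so a half turn about z gives the same grasp; the last joint's range is limited). The gripper opens to 85 mm and grips with 20 to 120 N. Pads are 22 mm wide; open, the fingers measure 114 mm over their backs; the gripper's body (76 mm by 85 mm) begins 54 mm behind the grasp point. The pads swing forward as they close: fully open they stand 13 mm farther back than shut.
Start: joints at [-1.367, 0.359, 1.51, -0, 1.272, -0.115], TCP at [0.188, -0.57, 0.245] pointing down, gripper open.
Joint ranges: [-2.97, 2.97], [-1.01, 2.36], [0.21, 2.38], [-0.96, 4.11], [0.2, 2.71], [-2.98, 2.98]. Speed limits (rad/s): [2.39, 2.39, 3.14, 3.14, 3.14, 3.14].

INTERFACE

Orientations are given as a rotation vector (axis times angle).
In Python, from cell import monitor, optics, ctrl, spotter gives the robot as it stands. The module is installed in compiled form; this text tells all that it offers.
- The arm moves only by the shell command python3 -m inch 'ROWS'. ROWS is JSON, a list of rows, each an object with "travel": the shift along the tool's x, y, z in m, a list of three; "delta_rot": the turn, a rotation vector about the tool's x, y, z in degrees, a list of three; "fingers": the gripper's target within -1 to 1 (shut at 1, half-way at 0, fully open at -1). In form: [{"travel": [x, y, z], "delta_rot": [rx, ry, rz], "fingers": fingers}, ...]. A call has 1 to 12 rows; each row is the pose to reach, as a shift and turn from the pose commanded when the call began, along the tool's axes at that moment; what a row does not reach only later rows make up. A row lasts 1/10 s, in which the tool goes at most 50 mm and 8.59 degrees, less where a joint would pass 70% of its speed; a pose out of reach is approached as far as the arm can. A call with a gripper value outside its range is refused whole. The fingers move at their own pace and stop on an object; the grip force is fixed at half the most. Time passes only in rows, so rows that repeat a pose let the fingers close. It gives the time, the measured TCP pose, the force, the opening and the grip force at its end, in the units of the state.
- monitor.observe(): the state, without advancing time (a new reading comes with each control period).
- optics.capture(name): name is "side" or "top"; returns the picture (400x640x3 uint8, red, green, blue); there is no depth.
- optics.camera_params(name): a dict with "vfov" (degrees; the focal length in pixels is half the picture's height over the tangent of half this angle, whatever the lens; pixels are square), "cx", "cy" (the principal point, pixels), "R" (3x3) and "t" (3): a world point X has camera coordinates R X + t. Camera axes: x right, y down, z forward; pixel columns grow to the right and rows downward; lengths in m; the calibration is good to about 2 mm. A picture is of the moment at which its call begins. camera_params takes no time and is no camera call.
- ctrl.sign_off(): hands the job in; it is judged then, once.
Trained networks look in the newest picture that a camera, given by its name, has taken for a name from the list of things; names that differ only in an ending like _2 or _b are one class to them, and where a whole thing is asked for, a point or a joint stands for the part that bears it (a point fixed in the world has none). Each returns a list of dicts, best first, with "score" (0 to 1); they miss things now and then, are a little off and sometimes report something else, mostly with a low value. They report only what shows in the picture. A call takes as long as a camera call.
- spotter.look_for(camera, thing): "position" ([x, y, z] in m, in world coordinates, good to about 4 mm: the middle of the surface that is visible of it).
The state is a dict: "time_s": time; "q": joint angles; "qd": joint speeds; "joint_torque": joint torques, N m; "eef_pos": TCP position; "orientation": TCP orientation; "force": force on the tool from outside, world axes, zero at the start; "ft_torque": the same for the moment, N m; "grip_width": finger opening in m; "gripper_force": force on a finger pad.
Only numpy, scipy, OpenCV 4.12 (cv2) and the standard library are available. Lean on these libraries where they do the work, as an engineer would, in place of code of your own. Each camera call takes 0.05 s, during which the arm holds its last target. There are 200 camera calls.

TASK

Pull the red-handled lock pin out of its wooden rest and put its shaft through the yellow-edged slot of the polishing fixture. The bar under the slot has one hole, hidden somewhere along the slot under a soft-sprung black dust plug: slide the pin's tip lightly along the bar until you feel it drop into the hole (never press or push with more than 35 N), then push the pin fully home, upright, its collar on the cover. Let go of it there, and leave the jar, the spray can and the magnetic stand where they are.

Things in the scene. Friction and masses are not known exactly. Their poses are not given: they have to be found in the camera images.
- slot (a point): Centre of the slot's mouth on the fixture's flat top, 70 mm above the bench. z up, y along the slot, x across it, towards the ring stage. The slot, 13 mm wide (x) and 72 mm long (y) with a 1.5 mm bevel and a thin yellow line round it, goes straight down between solid walls to a black bar 42 mm below.
- slot_floor (a point): Centre of the slot's floor, 42 mm below point slot (not the hole). The floor is the flat top of a fixed black bar with one round hole, 12 mm wide, 1.5 mm bevel, on the slot's centre line 0 to 28 mm from this point towards -y or +y, deeper than the pin needs. A black dust plug, flush with the bar, hides it and sinks with the pin under less than 0.5 N; elsewhere the bar is hard.
- fixture: Polishing fixture, fixed to the bench. Origin on the bench straight under the slot's centre (70 mm below point slot), same axes. Grey cover 70 x 210 mm (x, y), 70 mm high, the slot in its middle; on its +x side a blue stage 130 x 160 mm with a copper ring, all under 67 mm high.
- rest: Wooden rest, 60 x 60 x 68 mm on an 80 x 80 x 6 mm foot, fixed to the bench, origin at the centre of its underside. The lock pin stands upright in its 13 mm wide, 65 mm deep hole, collar on the block's top.
- pin_grip (a point): Loose steel lock pin, 100 to 170 g: point on its axis 2 mm above the middle of its red handle, 18 x 18 x 44 mm, whose faces look along this point's x and y; z points from tip to handle. Handle top 20 mm above; collar, 26 mm wide, from 24 to 30 mm below; then a round shaft, 10 mm thick, 62 mm long, to the tip 92 mm below, coned to 6 mm over the last 4 mm.
- pin_tip (a point): End of the lock pin's shaft, on its axis; same axes as pin_grip. 42 mm below the slot's mouth when it rests on the bar, 62 mm below when the pin is home.
- lock_pin: The lock pin as a body; its origin is at the tip of the shaft, as point pin_tip.
- jar_mid (a point): Bystander: amber jar with a green cap, 60 mm across, 70 mm tall, loose; the point is 35 mm above its underside.
- can_mid (a point): Bystander: blue spray can, 52 mm across, 150 mm tall, loose; the point is 75 mm above its underside.
- stand_mid (a point): Bystander: magnetic stand, a steel disc 64 mm across with a leaning rod up to 212 mm high, loose; the point is 11 mm above its underside, on the disc's axis.

How it is judged:
On the way, in this order (a step that is already met when the one before it is completed fails the run):
1. the lock pin is drawn fully out of its rest (z of pin_tip in the frame of rest above 0.068 m), for 0.1 s.
2. the pin's tip is in the slot of the cover (z of pin_tip in the frame of slot below -0.01 m and x of pin_tip in the frame of slot between -0.0065 and 0.0065 m and y of pin_tip in the frame of slot between -0.036 and 0.036 m), for 0.1 s.
At the end, for the whole second after the job is handed in: The lock pin stands in the hidden hole: its tip at least 59 mm below the slot's mouth (fully home is 62 mm), within 5 mm of the slot's centre line, upright within 4.5 degrees, at rest and let go of (z of pin_tip in the frame of slot below -0.059 m and x of pin_tip in the frame of slot between -0.005 and 0.005 m and y of pin_tip in the frame of slot between -0.034 and 0.034 m and angle between pin_grip's own z axis and vertical below 0.08 rad and linear speed of lock_pin below 0.02 m/s); the robot touches nothing.
It fails at once if the fixture is pressed or knocked with more than 35 N (contact force between fixture and anything else above 35 N).
It fails at once if the jar is moved more than 30 mm (distance of jar_mid from where it was at the start of the episode above 0.03 m).
It fails at once if the spray can is moved more than 30 mm or tipped (distance of can_mid from where it was at the start of the episode above 0.03 m).
It fails at once if the magnetic stand is moved more than 30 mm (distance of stand_mid from where it was at the start of the episode above 0.03 m).
It also fails if it takes over 72 s, if anything falls off the work surface, if the arm or the gripper's body presses on something with over 40 N, if the wrist force passes 120 N, or if a joint passes its speed limit or range.

## Working session

There is one attempt and no reset: what is moved stays moved. The work goes in short steps, Python scripts to look and compute and a shell command to move; the robot and the scene stay as the last step left them, time stands still between calls to the robot, and variables do not carry over. Pictures are saved under pics/ and viewed, at most 10 in all, crops included, and the job is handed in when it is done.

```bash
mkdir -p pics
python3 - <<'E'
from cell import monitor, optics, ctrl, spotter
import cv2
s=monitor.observe(); print(s, ctrl.tip_reach)
for c in("side","top"):
    im=optics.capture(c); cv2.imwrite(f"pics/{c}0.png",im[:,:,::-1])
    p=optics.camera_params(c); print(c,p)
    for n in("slot","pin_grip","lock_pin","rest","fixture","jar_mid","can_mid","stand_mid"):
        r=spotter.look_for(c,n); print(n,[( [round(float(v),4) for v in d["position"]],round(d["score"],2)) for d in r[:2]])
E
```

```text
{'time_s': 0.0, 'q': array([-1.36709797e+00,  3.59496704e-01,  1.51144841e+00,  3.61990162e-05,
        1.27251736e+00, -1.15111248e-01]), 'qd': array([-0.00079704, -0.00160846,  0.00201085, -0.0006923 ,  0.00097039,
        0.0007212 ]), 'joint_torque': array([-1.52822755e-03, -5.27620733e+01, -2.78618020e+01, -1.21218854e-04,
        1.34733881e-02,  6.73045022e-06]), 'eef_pos': array([ 0.18792412, -0.5691083 ,  0.24445244]), 'orientation': array([-3.09992018e+00, -4.98353541e-01,  7.57258258e-05]), 'force': array([ 0.37170836, -0.91211584, -0.29548058]), 'ft_torque': array([ 0.02864141,  0.05203677, -0.06500844]), 'gripper_force': 0.0, 'grip_width': 0.08506257784688548} 0.014
side {'vfov': 43.78489363461833, 'cx': 322.0989503749368, 'cy': 204.1553893872519, 'R': array([[ 0.98745053, -0.1575575 ,  0.01082037],
       [-0.09503881, -0.64755452, -0.75606928],
       [ 0.12613117,  0.74555266, -0.65440214]]), 't': array([-0.55241172,  0.10862108,  1.22913186])}
slot [([0.5642, -0.0655, 0.0518], 0.83)]
pin_grip [([0.4798, -0.2748, 0.0945], 0.54)]
lock_pin [([0.4806, -0.2719, 0.1005], 0
[... 181 characters left out ...]
_mid [([0.6761, 0.3194, 0.0345], 0.93)]
top {'vfov': 49.86611499797823, 'cx': 325.60344145795267, 'cy': 203.97224968045174, 'R': array([[-0.02354213, -0.9996423 , -0.01268995],
       [-0.99072395,  0.02502764, -0.13356522],
       [ 0.13383504,  0.00942783, -0.99095878]]), 't': array([0.02376207, 0.55088391, 0.96443438])}
slot [([0.5618, -0.019, 0.0689], 0.77)]
pin_grip [([0.4748, -0.2596, 0.1146], 0.6)]
lock_pin [([0.4788, -0.2565, 0.1105], 0.53)]
rest [([0.4745, -0.2472, 0.0689], 0.61)]
fixture [([0.5652, -0.0205, 0.0635], 0.8), ([0.6681, 0.3267, 0.0246], 0.71)]
jar_mid [([0.4326, 0.2543, 0.0714], 0.82)]
can_mid [([0.6397, -0.306, 0.1355], 0.63)]
stand_mid [([0.6721, 0.331, 0.021], 0.83)]
```

View pics/side0.png

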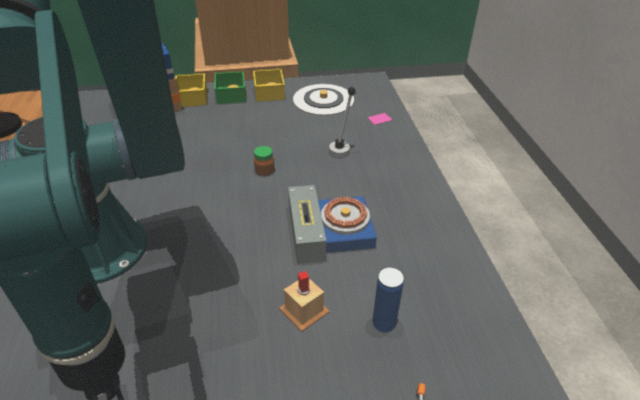

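View pics/top0.png

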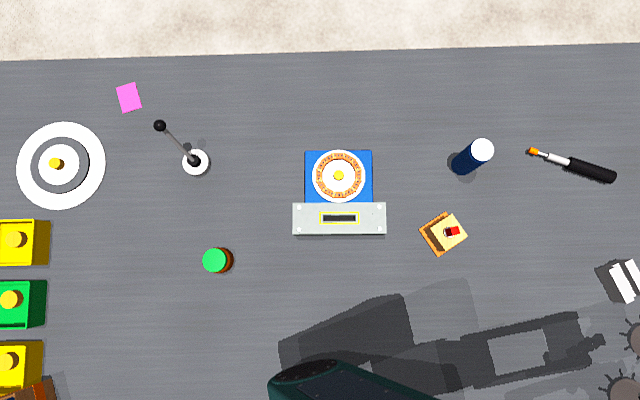

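The side view shows the rest with the pin at about (303,290) and the slot at (307,213). The top view shows the pin at (452,231) and the slot at (339,218). I'll zoom in on both.

```bash
cat > h.py <<'E'
import numpy as np, cv2
from cell import monitor, optics, ctrl, spotter
def cam(c):
    p=optics.camera_params(c); f=200/np.tan(np.radians(p["vfov"]/2))
    return f,p["cx"],p["cy"],np.array(p["R"]),np.array(p["t"])
def proj(c,X):
    f,cx,cy,R,t=cam(c); q=np.atleast_2d(X)@R.T+t
    return np.c_[f*q[:,0]/q[:,2]+cx, f*q[:,1]/q[:,2]+cy]
def onz(c,uv,z):
    f,cx,cy,R,t=cam(c); uv=np.atleast_2d(uv).astype(float)
    d=np.c_[(uv[:,0]-cx)/f,(uv[:,1]-cy)/f,np.ones(len(uv))]@R; o=-R.T@t
    return o+d*((z-o[2])/d[:,2])[:,None]
def blob(im,lo,hi,box):  # hsv mask in box -> mask full size
    h=cv2.cvtColor(im,cv2.COLOR_BGR2HSV); m=cv2.inRange(h,lo,hi)
    k=np.zeros_like(m); a,b,c,d=box; k[b:d,a:c]=m[b:d,a:c]; return k
E
python3 - <<'E'
from h import *
T=cv2.imread("pics/top0.png");S=cv2.imread("pics/side0.png")
m=blob(T,(20,90,90),(38,255,255),(300,195,380,240))
r=cv2.minAreaRect(cv2.findNonZero(m)); b=cv2.boxPoints(r); print("yellow top",r); print(onz("top",b,.07).round(4), onz("top",r[0],.07))
m=blob(S,(20,90,90),(38,255,255),(285,185,328,245))
pts=cv2.findNonZero(m); hu=cv2.approxPolyDP(cv2.convexHull(pts),3,True)[:,0]; print("yellow side");print(onz("side",hu,.07).round(4))
for nm,I,bx in(("top",T,(430,215,475,250)),("side",S,(290,265,320,298))):
    h=cv2.cvtColor(I,cv2.COLOR_BGR2HSV)
    m=blob(I,(0,150,60),(6,255,255),bx)|blob(I,(174,150,60),(180,255,255),bx)
    p=cv2.findNonZero(m)[:,0]; print(nm,len(p),p.min(0),p.max(0),p.mean(0))
z=lambda I,x,y,w,h,k:cv2.resize(I[y:y+h,x:x+w],None,fx=k,fy=k,interpolation=cv2.INTER_CUBIC)
A=z(T,415,205,57,57,7);B=z(S,275,265,57,66,7)[:399]
C=z(T,285,195,100,50,4);D=z(S,280,180,100,50,4)
top=np.hstack([A[:399],B[:399]]);bot=np.hstack([C,D]);W=min(top.shape[1],bot.shape[1])
cv2.imwrite("pics/z.png",np.vstack([top[:,:W],bot[:,:W]]))
E
```

```text
yellow top ((339.0, 209.0), (28.0, 40.0), 90.0)
[[ 0.5677  0.0244  0.07  ]
 [ 0.5654 -0.0658  0.07  ]
 [ 0.5021 -0.0636  0.07  ]
 [ 0.5043  0.0258  0.07  ]] [[ 0.53470386 -0.01981579  0.07      ]]
yellow side
[[ 0.5265 -0.0617  0.07  ]
 [ 0.4998 -0.0613  0.07  ]
 [ 0.5031  0.0246  0.07  ]
 [ 0.5283  0.0209  0.07  ]]
top 96 [445 226] [459 235] [452.08333333 230.8125    ]
side 63 [299 272] [307 289] [302.77777778 276.20634921]
```

View pics/z.png

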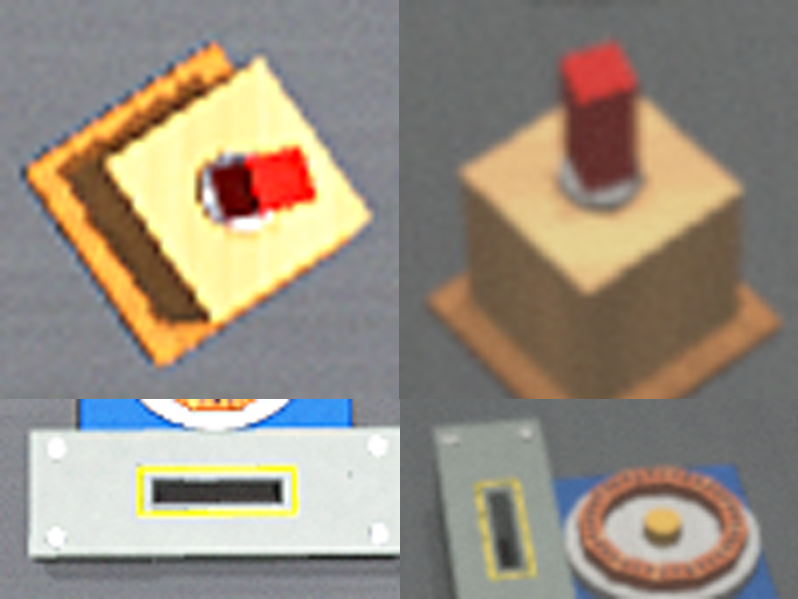

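The crops show the red handle-top faces as a bright patch in each view (top about (455.4,230.6), side about (302.7,275)). The yellow slot frame spans about x 319.5–359.3 and y 211.8–224.3 in the top view. Next I'll compute positions to sub-pixel accuracy.

Run:
```python
from h import *
T=cv2.imread("pics/top0.png");S=cv2.imread("pics/side0.png")
def tri(a,b):
    A=[];B=[]
    for c,uv in(("top",a),("side",b)):
        f,cx,cy,R,t=cam(c)
        for i,(p,q) in enumerate(((uv[0],cx),(uv[1],cy))):
            k=(p-q)/f; A.append(R[i]-k*R[2]); B.append(k*t[2]-t[i])
    X,r,_,_=np.linalg.lstsq(np.array(A),np.array(B),rcond=None); return X,r
c={}
for nm,I,bx,v in(("top",T,(430,215,475,250),170),("side",S,(290,265,320,298),150)):
    m=blob(I,(0,120,v),(8,255,255),bx)|blob(I,(172,120,v),(180,255,255),bx)
    p=cv2.findNonZero(m); r=cv2.minAreaRect(p); M=p[:,0].mean(0); c[nm]=M
    hull=cv2.boxPoints(r)
    w=onz(nm,hull,.118)[:,:2]; e=np.diff(np.vstack([w,w[:1]]),axis=0)
    print(nm,len(p),M,onz(nm,M,.118).round(4),"edges",np.c_[np.linalg.norm(e,axis=1),np.degrees(np.arctan2(e[:,1],e[:,0]))].round(3).tolist())
print("handle top",tri(c["top"],c["side"]))
# slot frame
y={}
for nm,I,bx in(("top",T,(312,210,368,228)),("side",S,(296,195,318,232))):
    m=blob(I,(20,70,90),(38,255,255),bx); p=cv2.findNonZero(m)
    h=cv2.fillConvexPoly(np.zeros_like(m),cv2.convexHull(p),1); q=np.argwhere(h)[:,::-1]; y[nm]=q.mean(0)
    w=onz(nm,q,.07)[:,:2]; ev,V=np.linalg.eigh(np.cov(w.T)); v=V[:,1]
    print(nm,"slot",w.mean(0).round(4),"size",np.sqrt(12*ev).round(4),"ang",np.degrees(np.arctan2(v[1],v[0])))
print("slot",tri(y["top"],y["side"]))
# cover corners/edges angle in top: grey cover
# rest top corners (crop px /7)
k=np.array([[263,57],[372,216],[213,322],[105,158]])/7+[415,205]
w=onz("top",k,.068)[:,:2]; print("rest top",w.round(4),w.mean(0),np.linalg.norm(w-np.roll(w,1,0),axis=1))
k=np.array([[640-399,92],[744-399,190],[586-399,294],[460-399,172]])/7+[275,265]
w=onz("side",k,.068)[:,:2]; print("rest side",w.round(4),w.mean(0),np.linalg.norm(w-np.roll(w,1,0),axis=1))
k=np.array([[30,430-399],[400,430-399],[28,557-399],[400,558-399]])/4+[285,195]; print(onz("top",k,.07).round(4))
R=cv2.Rodrigues(monitor.observe()["orientation"])[0]; print(R.round(3))
```

```text
top 68 [454.55882353 230.20588235] [[ 0.4776 -0.2615  0.118 ]] edges [[0.017, -77.425], [0.017, -169.621], [0.017, 102.553], [0.017, 10.522]]
side 59 [303.05084746 274.98305085] [[ 0.4768 -0.2632  0.118 ]] edges [[0.019, 12.316], [0.018, -85.568], [0.019, -167.964], [0.018, 95.206]]
handle top (array([ 0.47729764, -0.26193418,  0.1165027 ]), array([2.93641971e-07]))
top slot [ 0.5153 -0.0192] size [0.03 0.09] ang 90.16459327819047
side slot [ 0.5148 -0.0198] size [0.0314 0.0911] ang 88.21363692287088
slot (array([ 0.51509416, -0.01925266,  0.06916982]), array([1.15218792e-07]))
rest top [[ 0.5192 -0.2739]
 [ 0.4676 -0.3052]
 [ 0.4353 -0.2529]
 [ 0.4881 -0.2217]] [ 0.47756352 -0.26341899] [0.06078143 0.06037025 0.0614908  0.06127433]
rest side [[ 0.4941 -0.2309]
 [ 0.5197 -0.2736]
 [ 0.4679 -0.3047]
 [ 0.4361 -0.254 ]] [ 0.47946586 -0.26579385] [0.06243427 0.04971515 0.06042541 0.05982138]
[[ 0.5515  0.0845  0.07  ]
 [ 0.5463 -0.1235  0.07  ]
 [ 0.48    0.0866  0.07  ]
 [ 0.4744 -0.1205  0.07  ]]
[[ 0.95   0.313 -0.   ]
 [ 0.313 -0.95   0.   ]
 [ 0.    -0.    -1.   ]]
```

```bash
python3 -m inch '[{"travel":[0.371,-0.2007,0.03],"delta_rot":[0,0,7.3],"fingers":-1},{"travel":[0.371,-0.2007,0.03],"delta_rot":[0,0,7.3],"fingers":-1},{"travel":[0.371,-0.2007,0.03],"delta_rot":[0,0,7.3],"fingers":-1},{"travel":[0.371,-0.2007,0.03],"delta_rot":[0,0,7.3],"fingers":-1},{"travel":[0.371,-0.2007,0.03],"delta_rot":[0,0,7.3],"fingers":-1},{"travel":[0.371,-0.2007,0.03],"delta_rot":[0,0,7.3],"fingers":-1},{"travel":[0.371,-0.2007,0.03],"delta_rot":[0,0,7.3],"fingers":-1},{"travel":[0.371,-0.2007,0.03],"delta_rot":[0,0,7.3],"fingers":-1},{"travel":[0.371,-0.2007,0.03],"delta_rot":[0,0,7.3],"fingers":-1},{"travel":[0.371,-0.2007,0.03],"delta_rot":[0,0,7.3],"fingers":-1},{"travel":[0.371,-0.2007,0.03],"delta_rot":[0,0,7.3],"fingers":-1},{"travel":[0.371,-0.2007,0.03],"delta_rot":[0,0,7.3],"fingers":-1}]'
cat >> h.py <<'E'
def st():
    s=monitor.observe(); R=cv2.Rodrigues(s["orientation"])[0]
    print("t",round(s["time_s"],2),"pos",s["eef_pos"].round(4),"F",s["force"].round(1),"M",s["ft_torque"].round(2),"w",round(s["grip_width"],4),round(s["gripper_force"],1),"z",R[:,2].round(4),"yaw",round(np.degrees(np.arctan2(R[1,0],R[0,0])),2)); return s,R
def to(x,y,z):
    s,R=st(); print("travel",(R.T@(np.array([x,y,z])-s["eef_pos"])).round(4))
E
python3 -c "
from h import *
to(.4775,-.2625,.093)"
```

```text
time_s: 2.1
eef_pos: [0.4768, -0.2637, 0.2154]
orientation: [3.127, 0.299, -0.001]
force: [-0.7, -0.9, -0.5]
grip_width: 0.0852
gripper_force: 0.0
t 2.1 pos [ 0.4768 -0.2637  0.2154] F [-0.7 -0.9 -0.5] M [-0.01  0.07 -0.02] w 0.0852 0.0 z [-4.e-04 -3.e-04 -1.e+00] yaw 10.92
travel [ 0.001  -0.0011  0.1224]
```

```bash
python3 -m inch '[{"travel":[0.001,-0.001,0.04],"delta_rot":[0,0,0],"fingers":-1},{"travel":[0.001,-0.001,0.08],"delta_rot":[0,0,0],"fingers":-1},{"travel":[0.001,-0.001,0.11],"delta_rot":[0,0,0],"fingers":-1},{"travel":[0.001,-0.001,0.122],"delta_rot":[0,0,0],"fingers":-1},{"travel":[0.001,-0.001,0.122],"delta_rot":[0,0,0],"fingers":-1},{"travel":[0.001,-0.001,0.122],"delta_rot":[0,0,0],"fingers":-1}]'
python3 - <<'E'
from h import *
st()
S=optics.capture("side")[:,:,::-1]; cv2.imwrite("pics/s1.png",cv2.resize(S[200:360,220:400],None,fx=4,fy=4))
E
```

```text
time_s: 2.7
eef_pos: [0.4786, -0.2628, 0.0943]
orientation: [3.126, 0.298, 0.002]
force: [-0.1, -0.2, 0.1]
grip_width: 0.0855
gripper_force: 0.0
t 2.7 pos [ 0.4786 -0.2628  0.0943] F [-0.1 -0.2  0.1] M [0.01 0.01 0.05] w 0.0855 0.0 z [ 1.1e-03 -8.0e-04 -1.0e+00] yaw 10.91
```

View pics/s1.png

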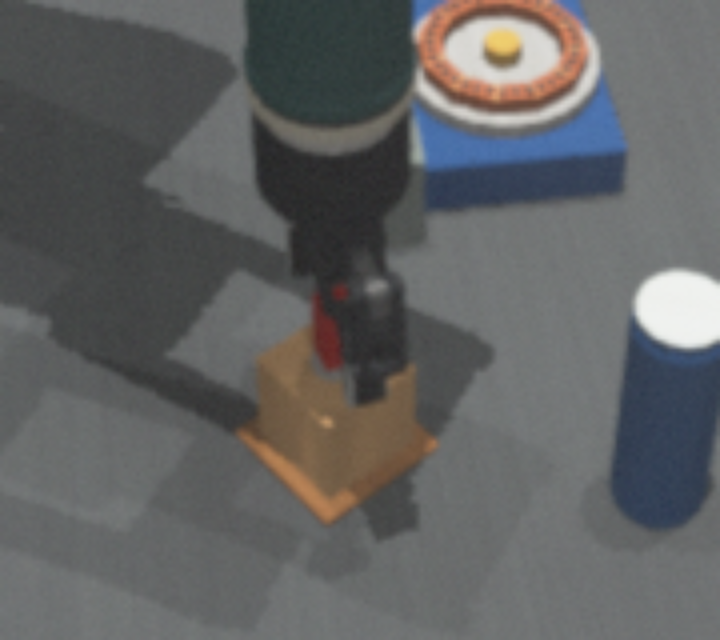

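The open fingers straddle the red handle (around pixel (330,325) in the crop). Closing now.

```bash
python3 -m inch '[{"travel":[-0.0005,0,0.001],"delta_rot":[0,0,0],"fingers":1},{"travel":[-0.0005,0,0.001],"delta_rot":[0,0,0],"fingers":1},{"travel":[-0.0005,0,0.001],"delta_rot":[0,0,0],"fingers":1},{"travel":[-0.0005,0,0.001],"delta_rot":[0,0,0],"fingers":1},{"travel":[-0.0005,0,0.001],"delta_rot":[0,0,0],"fingers":1},{"travel":[-0.0005,0,0.001],"delta_rot":[0,0,0],"fingers":1},{"travel":[-0.0005,0,0.001],"delta_rot":[0,0,0],"fingers":1},{"travel":[-0.0005,0,0.001],"delta_rot":[0,0,0],"fingers":1}]'
python3 -c "
from h import *
st()"
```

```text
time_s: 3.55
eef_pos: [0.478, -0.2619, 0.0927]
orientation: [3.127, 0.3, 0.001]
force: [-0.1, 1.4, 5.9]
grip_width: 0.0173
gripper_force: 58.7
t 3.55 pos [ 0.478  -0.2619  0.0927] F [-0.1  1.4  5.9] M [ 0.15  0.17 -0.02] w 0.0173 58.7 z [ 4.e-04 -1.e-04 -1.e+00] yaw 10.97
```

```bash
python3 -m inch '[{"travel":[0,0,-0.02],"delta_rot":[0,0,0],"fingers":1},{"travel":[0,0,-0.04],"delta_rot":[0,0,0],"fingers":1},{"travel":[0,0,-0.06],"delta_rot":[0,0,0],"fingers":1},{"travel":[0,0,-0.085],"delta_rot":[0,0,0],"fingers":1},{"travel":[0,0,-0.11],"delta_rot":[0,0,0],"fingers":1},{"travel":[0,0,-0.11],"delta_rot":[0,0,0],"fingers":1},{"travel":[0,0,-0.11],"delta_rot":[0,0,0],"fingers":1},{"travel":[0,0,-0.11],"delta_rot":[0,0,0],"fingers":1}]'
python3 - <<'E'
from h import *
to(.515,-.0193,.19)
for c in("side","top"):
    I=optics.capture(c)[:,:,::-1]; cv2.imwrite(f"pics/{c}2.png",I)
S=cv2.imread("pics/side2.png"); cv2.imwrite("pics/s2.png",cv2.resize(S[190:340,220:400],None,fx=4,fy=4,interpolation=2))
E
```

```text
time_s: 4.35
eef_pos: [0.4769, -0.2612, 0.2009]
orientation: [-3.125, -0.3, 0.003]
force: [-0.0, -0.3, -1.8]
grip_width: 0.0171
gripper_force: 59.2
t 4.35 pos [ 0.4769 -0.2612  0.2009] F [-0.  -0.3 -1.8] M [-0.   -0.01 -0.06] w 0.0171 59.2 z [-0.002   0.0016 -1.    ] yaw 10.96
travel [ 0.0835 -0.2302  0.0112]
```

View pics/s2.png

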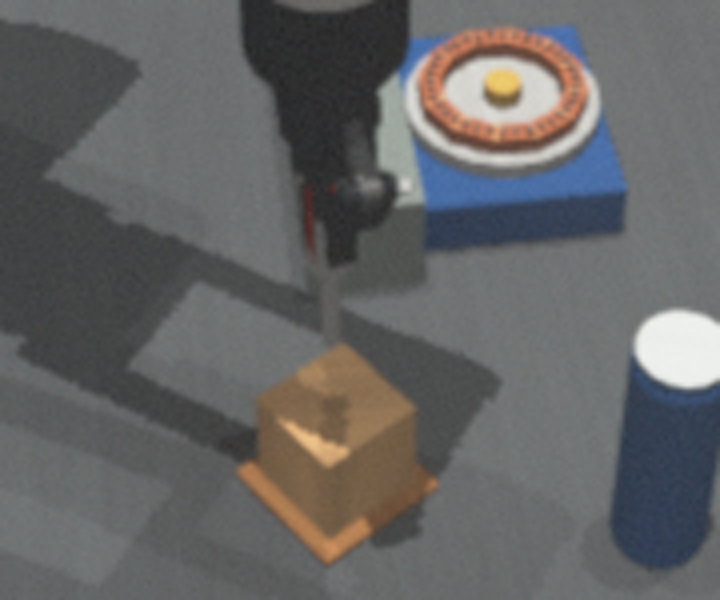

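The pin is out of the rest, upright, with its tip at crop (332,337), which is full-image (303,274). I'll compare that with where the tip should project.

Run:
```python
from h import *
s,R=st(); p=s["eef_pos"]; 
for z in (.087,.06): 
    q=p+R[:,2]*z; print(q.round(4),proj("side",q),proj("top",q))
S=cv2.imread("pics/side2.png").astype(int)
# shaft columns: print row-wise edge
G=cv2.cvtColor(S.astype(np.uint8),cv2.COLOR_BGR2GRAY)
for r in range(254,278,2): print(r,G[r,294:312])
```

```text
t 4.45 pos [ 0.4769 -0.2612  0.2008] F [ 0.1 -0.5 -1.9] M [-0.03 -0.01 -0.02] w 0.0175 59.2 z [-0.0022  0.0018 -1.    ] yaw 10.96
[ 0.4767 -0.261   0.1138] [[302.91137909 275.51836824]] [[453.78634987 230.76684242]]
[ 0.4768 -0.2611  0.1408] [[302.75123582 266.65570772]] [[457.51149471 229.79512891]]
254 [98 96 90 88 84 86 89 74 50 50 45 52 42 47 51 70 84 84]
256 [100  98  92  91  91  90  92  83  67  59  68  73  75  81  80  78  83  78]
258 [101  96  87  83  86  92  91  92  91  92  90  91  85  80  82  80  80  82]
260 [103 100  90  79  77  82  84  89  93  92  88  84  83  82  79  80  80  82]
262 [78 87 88 79 77 77 87 93 95 92 87 83 83 83 82 85 83 88]
264 [ 69  67  66  66  67  73  86  95  92  93  92  91  98  97 100  97 102 103]
266 [ 72  75  78  80  73  76  83  93  95  92  93  95 104 108 113 112 115 113]
268 [ 73  75  75  77  77  77  86  92  96  96  88  78  79  80  88 105 109 113]
270 [77 77 77 78 74 75 82 95 94 95 88 80 74 77 78 80 77 80]
272 [109 109 102  93  86  77  84  93  94  91  89  81  76  74  77  78  76  77]
274 [113 112 115 113 110 110 107  94  97  95  89  84  79  77  75  71  78  76]
276 [111 115 111 110 113 110 109 103 100 103 109 111 107  90  79  76  76  76]
```

```bash
python3 -m inch '[{"travel":[0.0155,-0.0408,0],"delta_rot":[0,0,2.5],"fingers":1},{"travel":[0.031,-0.0816,0],"delta_rot":[0,0,5],"fingers":1},{"travel":[0.0465,-0.1224,0],"delta_rot":[0,0,7.5],"fingers":1},{"travel":[0.062,-0.1631,0],"delta_rot":[0,0,10],"fingers":1},{"travel":[0.0775,-0.2039,0],"delta_rot":[0,0,12.4],"fingers":1},{"travel":[0.0775,-0.2039,0],"delta_rot":[0,0,12.4],"fingers":1},{"travel":[0.0775,-0.2039,0],"delta_rot":[0,0,12.4],"fingers":1},{"travel":[0.0775,-0.2039,0],"delta_rot":[0,0,12.4],"fingers":1},{"travel":[0.0775,-0.2039,0],"delta_rot":[0,0,12.4],"fingers":1}]'
python3 - <<'E'
from h import *
to(.5143,-.0463,.165)
for c in("side","top"):
    I=optics.capture(c)[:,:,::-1]; cv2.imwrite(f"pics/{c}3.png",I)
S=cv2.imread("pics/side3.png"); cv2.imwrite("pics/s3.png",cv2.resize(S[160:280,260:400],None,fx=5,fy=5,interpolation=2))
s=monitor.observe();R=cv2.Rodrigues(s["orientation"])[0];print(proj("side",s["eef_pos"]+.087*R[:,2]))
E
```

```text
time_s: 5.35
eef_pos: [0.5148, -0.0481, 0.202]
orientation: [3.141, -0.041, -0.001]
force: [1.1, -0.1, -1.0]
grip_width: 0.0173
gripper_force: 59.3
t 5.35 pos [ 0.5148 -0.0481  0.202 ] F [ 1.1 -0.1 -1. ] M [-0.02  0.01  0.01] w 0.0173 59.3 z [-6.e-04 -1.e-04 -1.e+00] yaw -1.51
travel [-0.0005 -0.0018  0.037 ]
[[307.28929559 205.72254134]]
```

View pics/s3.png

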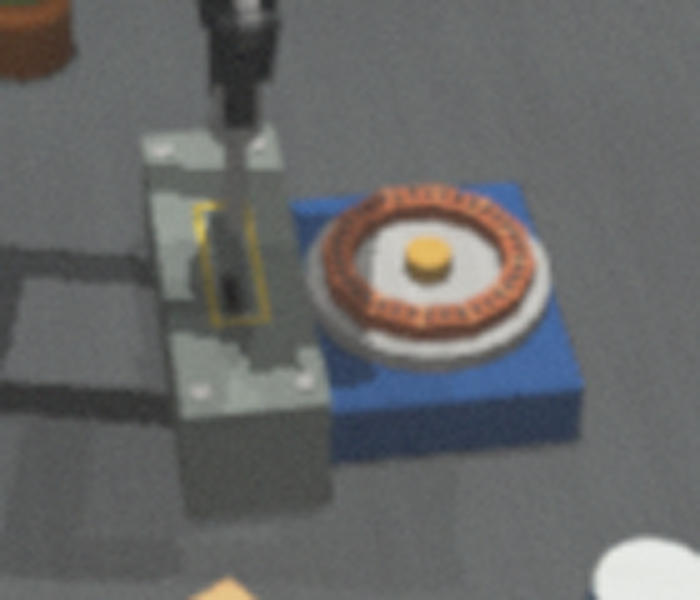

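The pin hangs above the slot, with its shaft at crop (235,190) running towards the yellow frame, whose lower end is at (238,320). Descending slowly to 10 mm below the mouth.

```bash
python3 -m inch '[{"travel":[-0.0005,-0.001,0.015],"delta_rot":[0,0,0],"fingers":1},{"travel":[-0.0005,-0.001,0.03],"delta_rot":[0,0,0],"fingers":1},{"travel":[-0.0005,-0.001,0.036],"delta_rot":[0,0,0],"fingers":1},{"travel":[-0.0005,-0.001,0.04],"delta_rot":[0,0,0],"fingers":1},{"travel":[-0.0005,-0.001,0.042],"delta_rot":[0,0,0],"fingers":1},{"travel":[-0.0005,-0.001,0.044],"delta_rot":[0,0,0],"fingers":1},{"travel":[-0.0005,-0.001,0.046],"delta_rot":[0,0,0],"fingers":1},{"travel":[-0.0005,-0.001,0.048],"delta_rot":[0,0,0],"fingers":1}]'
python3 -c "
from h import *
to(.5143,-.0463,.152)"
```

```text
time_s: 6.25
eef_pos: [0.5148, -0.0459, 0.1545]
orientation: [3.141, -0.039, 0.001]
force: [0.2, -0.9, -1.8]
grip_width: 0.0174
gripper_force: 59.3
t 6.25 pos [ 0.5148 -0.0459  0.1545] F [ 0.2 -0.9 -1.8] M [ 0.07 -0.01 -0.05] w 0.0174 59.3 z [ 7.e-04 -1.e-04 -1.e+00] yaw -1.43
travel [-0.0005  0.0004  0.0025]
```

```bash
python3 -m inch '[{"travel":[0,0,0.003],"delta_rot":[0,0,0],"fingers":1},{"travel":[0,0,0.006],"delta_rot":[0,0,0],"fingers":1},{"travel":[0,0,0.009],"delta_rot":[0,0,0],"fingers":1}]'
python3 -m inch '[{"travel":[0,0,0.004],"delta_rot":[0,0,0],"fingers":1},{"travel":[0,0,0.008],"delta_rot":[0,0,0],"fingers":1},{"travel":[0,0,0.012],"delta_rot":[0,0,0],"fingers":1},{"travel":[0,0,0.016],"delta_rot":[0,0,0],"fingers":1},{"travel":[0,0,0.02],"delta_rot":[0,0,0],"fingers":1},{"travel":[0,0,0.022],"delta_rot":[0,0,0],"fingers":1}]'
python3 -c "
from h import *
st()"
```

```text
time_s: 6.55
eef_pos: [0.5146, -0.0458, 0.1451]
orientation: [-3.141, 0.039, -0.0]
force: [-0.0, 1.5, -1.3]
grip_width: 0.0176
gripper_force: 59.3
time_s: 7.15
eef_pos: [0.5143, -0.0458, 0.1228]
orientation: [-3.141, 0.039, 0.001]
force: [0.3, 0.9, -0.8]
grip_width: 0.0172
gripper_force: 59.3
t 7.15 pos [ 0.5143 -0.0458  0.1228] F [ 0.3  0.9 -0.8] M [0.05 0.03 0.02] w 0.0172 59.3 z [-6.e-04  3.e-04 -1.e+00] yaw -1.43
```

```bash
python3 -m inch '[{"travel":[0,0,0.002],"delta_rot":[0,0,0],"fingers":1},{"travel":[0,0,0.004],"delta_rot":[0,0,0],"fingers":1},{"travel":[0,0,0.006],"delta_rot":[0,0,0],"fingers":1}]'
python3 -m inch '[{"travel":[0,0,0.0005],"delta_rot":[0,0,0],"fingers":1},{"travel":[0,0,0.001],"delta_rot":[0,0,0],"fingers":1}]'
python3 -m inch '[{"travel":[0,0,0.0005],"delta_rot":[0,0,0],"fingers":1},{"travel":[0,0,0.001],"delta_rot":[0,0,0],"fingers":1}]'
```

```text
time_s: 7.45
eef_pos: [0.5147, -0.0459, 0.1172]
orientation: [-3.141, 0.039, -0.0]
force: [0.0, -0.5, -1.7]
grip_width: 0.0171
gripper_force: 59.3
time_s: 7.65
eef_pos: [0.5146, -0.0459, 0.1163]
orientation: [-3.141, 0.039, -0.0]
force: [-0.6, 0.2, -1.8]
grip_width: 0.0177
gripper_force: 59.3
time_s: 7.85
eef_pos: [0.5146, -0.0459, 0.1154]
orientation: [-3.141, 0.039, -0.0]
force: [0.1, -0.4, -0.6]
grip_width: 0.0172
gripper_force: 59.3
```

```bash
python3 -m inch '[{"travel":[0,0,0.0005],"delta_rot":[0,0,0],"fingers":1},{"travel":[0,0,0.001],"delta_rot":[0,0,0],"fingers":1}]'
python3 -m inch '[{"travel":[0,0,0.0005],"delta_rot":[0,0,0],"fingers":1},{"travel":[0,0,0.0005],"delta_rot":[0,0,0],"fingers":1}]'
```

```text
time_s: 8.05
eef_pos: [0.5147, -0.0459, 0.1145]
orientation: [-3.141, 0.039, -0.0]
force: [-1.7, 1.1, 4.3]
grip_width: 0.0168
gripper_force: 59.7
time_s: 8.25
eef_pos: [0.5148, -0.0459, 0.1145]
orientation: [-3.141, 0.039, -0.001]
force: [-1.6, 1.1, 5.9]
grip_width: 0.0175
gripper_force: 60.3
```

```bash
python3 -m inch '[{"travel":[0,-0.0015,0],"delta_rot":[0,0,0],"fingers":1},{"travel":[0,-0.003,0],"delta_rot":[0,0,0],"fingers":1}]' | grep -E "eef|^force"
python3 -m inch '[{"travel":[0,-0.0015,0],"delta_rot":[0,0,0],"fingers":1},{"travel":[0,-0.003,0],"delta_rot":[0,0,0],"fingers":1}]'| grep -E "eef|^force"
python3 -m inch '[{"travel":[0,-0.0015,0],"delta_rot":[0,0,0],"fingers":1},{"travel":[0,-0.003,0],"delta_rot":[0,0,0],"fingers":1}]'| grep -E "eef|^force"
```

```text
eef_pos: [0.5151, -0.0436, 0.1144]
force: [-0.9, -2.8, 4.5]
eef_pos: [0.5146, -0.0395, 0.1137]
force: [-0.2, 0.4, -0.5]
eef_pos: [0.5145, -0.0364, 0.1135]
force: [0.4, -0.0, -0.6]
```

The vertical force vanished near y = -0.039, which looks like the hole. Probing down gently.

```bash
python3 -m inch '[{"travel":[0,0,0.0005],"delta_rot":[0,0,0],"fingers":1},{"travel":[0,0,0.001],"delta_rot":[0,0,0],"fingers":1}]'
python3 -m inch '[{"travel":[0,0,0.0005],"delta_rot":[0,0,0],"fingers":1},{"travel":[0,0,0.001],"delta_rot":[0,0,0],"fingers":1}]'
```

```text
time_s: 9.05
eef_pos: [0.5147, -0.0367, 0.1126]
orientation: [-3.141, 0.039, 0.0]
force: [-0.4, 0.2, -1.2]
grip_width: 0.0175
gripper_force: 59.3
time_s: 9.25
eef_pos: [0.5148, -0.0369, 0.1117]
orientation: [-3.141, 0.039, 0.0]
force: [0.1, -0.2, 0.5]
grip_width: 0.0175
gripper_force: 59.3
```

```bash
python3 -m inch '[{"travel":[0,0,0.0007],"delta_rot":[0,0,0],"fingers":1},{"travel":[0,0,0.0015],"delta_rot":[0,0,0],"fingers":1}]'
python3 -m inch '[{"travel":[0,0,0.0005],"delta_rot":[0,0,0],"fingers":1},{"travel":[0,0,0.001],"delta_rot":[0,0,0],"fingers":1}]'
```

```text
time_s: 9.45
eef_pos: [0.5151, -0.0371, 0.1104]
orientation: [3.141, -0.039, 0.001]
force: [-0.3, -0.4, 0.4]
grip_width: 0.0177
gripper_force: 59.4
time_s: 9.65
eef_pos: [0.5151, -0.0372, 0.1094]
orientation: [3.141, -0.039, 0.001]
force: [-0.0, -1.7, 0.9]
grip_width: 0.0173
gripper_force: 59.5
```

```bash
python3 -m inch '[{"travel":[0,0.0006,0.001],"delta_rot":[0,0,0],"fingers":1},{"travel":[0,0.0006,0.002],"delta_rot":[0,0,0],"fingers":1}]'
python3 -m inch '[{"travel":[0,0,0.001],"delta_rot":[0,0,0],"fingers":1},{"travel":[0,0,0.002],"delta_rot":[0,0,0],"fingers":1}]'
```

```text
time_s: 9.85
eef_pos: [0.5149, -0.0375, 0.1072]
orientation: [-3.141, 0.04, -0.0]
force: [-0.0, -1.9, 0.6]
grip_width: 0.0175
gripper_force: 59.4
time_s: 10.05
eef_pos: [0.5149, -0.0375, 0.1053]
orientation: [3.141, -0.039, 0.0]
force: [-0.1, -1.3, 0.5]
grip_width: 0.0175
gripper_force: 59.4
```

```bash
python3 -m inch '[{"travel":[0,0.0003,0.0015],"delta_rot":[0,0,0],"fingers":1},{"travel":[0,0.0003,0.003],"delta_rot":[0,0,0],"fingers":1},{"travel":[0,0.0003,0.0045],"delta_rot":[0,0,0],"fingers":1}]'
python3 -m inch '[{"travel":[0,0,0.0015],"delta_rot":[0,0,0],"fingers":1},{"travel":[0,0,0.003],"delta_rot":[0,0,0],"fingers":1}]'
```

```text
time_s: 10.35
eef_pos: [0.5148, -0.0377, 0.1006]
orientation: [-3.141, 0.039, 0.0]
force: [0.3, -1.4, -0.0]
grip_width: 0.0174
gripper_force: 59.4
time_s: 10.55
eef_pos: [0.5148, -0.0377, 0.0977]
orientation: [-3.141, 0.039, -0.0]
force: [-0.0, -0.8, -0.9]
grip_width: 0.0171
gripper_force: 59.4
```

```bash
python3 -m inch '[{"travel":[0,0,0.001],"delta_rot":[0,0,0],"fingers":1},{"travel":[0,0,0.002],"delta_rot":[0,0,0],"fingers":1}]'
python3 -m inch '[{"travel":[0,0,0.0005],"delta_rot":[0,0,0],"fingers":1},{"travel":[0,0,0.001],"delta_rot":[0,0,0],"fingers":1}]'
```

```text
time_s: 10.75
eef_pos: [0.5148, -0.0377, 0.0957]
orientation: [-3.141, 0.039, 0.0]
force: [0.3, -1.3, -0.4]
grip_width: 0.0172
gripper_force: 59.4
time_s: 10.95
eef_pos: [0.5148, -0.0377, 0.0948]
orientation: [-3.141, 0.039, 0.0]
force: [0.0, -0.3, -1.0]
grip_width: 0.0169
gripper_force: 59.4
```

```bash
python3 -m inch '[{"travel":[0,0,0.0005],"delta_rot":[0,0,0],"fingers":1},{"travel":[0,0,0.0005],"delta_rot":[0,0,0],"fingers":1}]'
python3 -m inch '[{"travel":[0,0,0.0004],"delta_rot":[0,0,0],"fingers":1},{"travel":[0,0,0.0004],"delta_rot":[0,0,0],"fingers":1}]'
```

```text
time_s: 11.15
eef_pos: [0.5148, -0.0377, 0.0947]
orientation: [-3.141, 0.039, -0.0]
force: [-0.0, -0.7, 4.8]
grip_width: 0.0171
gripper_force: 60.2
time_s: 11.35
eef_pos: [0.5148, -0.0377, 0.0946]
orientation: [-3.141, 0.039, -0.0]
force: [-1.8, 0.2, 9.0]
grip_width: 0.0174
gripper_force: 60.8
```

The collar is seated, 20 mm below where the tip touched the bar. Releasing and retreating upward.

```bash
python3 -m inch '[{"travel":[0,0,-0.0005],"delta_rot":[0,0,0],"fingers":0.3},{"travel":[0,0,-0.0005],"delta_rot":[0,0,0],"fingers":0},{"travel":[0,0,-0.0005],"delta_rot":[0,0,0],"fingers":-0.3},{"travel":[0,0,-0.0005],"delta_rot":[0,0,0],"fingers":-0.6},{"travel":[0,0,-0.0005],"delta_rot":[0,0,0],"fingers":-0.6},{"travel":[0,0,-0.0005],"delta_rot":[0,0,0],"fingers":-0.6},{"travel":[0,0,-0.0005],"delta_rot":[0,0,0],"fingers":-0.6}]'
python3 -m inch '[{"travel":[0,0,-0.02],"delta_rot":[0,0,0],"fingers":-0.6},{"travel":[0,0,-0.05],"delta_rot":[0,0,0],"fingers":-0.6},{"travel":[0,0,-0.09],"delta_rot":[0,0,0],"fingers":-0.6},{"travel":[0,0,-0.13],"delta_rot":[0,0,0],"fingers":-0.6},{"travel":[0,0.1,-0.15],"delta_rot":[0,0,0],"fingers":-0.6},{"travel":[0,0.1,-0.15],"delta_rot":[0,0,0],"fingers":-0.6},{"travel":[0,0.1,-0.15],"delta_rot":[0,0,0],"fingers":-0.6},{"travel":[0,0.1,-0.15],"delta_rot":[0,0,0],"fingers":-0.6},{"travel":[0,0.1,-0.15],"delta_rot":[0,0,0],"fingers":-0.6}]'
python3 - <<'E'
from h import *
st()
for c in("side","top"):
    I=optics.capture(c)[:,:,::-1]; cv2.imwrite(f"pics/{c}4.png",I)
S=cv2.imread("pics/side4.png");T=cv2.imread("pics/top4.png")
cv2.imwrite("pics/s4.png",np.vstack([cv2.resize(S[170:250,240:400],None,fx=4,fy=4),cv2.resize(T[190:245,270:430],None,fx=4,fy=4)]))
print(proj("side",[.5148,-.0377,.12]),proj("top",[.5148,-.0377,.12]))
E
```

```text
time_s: 12.05
eef_pos: [0.5148, -0.0377, 0.0944]
orientation: [-3.141, 0.039, 0.0]
force: [0.0, -1.1, 0.7]
grip_width: 0.0684
gripper_force: 0.0
time_s: 12.95
eef_pos: [0.5117, -0.1369, 0.2438]
orientation: [-3.14, 0.04, 0.002]
force: [-0.2, 0.9, 0.1]
grip_width: 0.0683
gripper_force: 0.0
t 12.95 pos [ 0.5117 -0.1369  0.2438] F [-0.2  0.9  0.1] M [-0.01  0.03 -0.05] w 0.0683 0.0 z [-0.0012  0.0012 -1.    ] yaw -1.45
[[306.66022139 201.38047511]] [[348.10398012 215.21531794]]
```

View pics/s4.png

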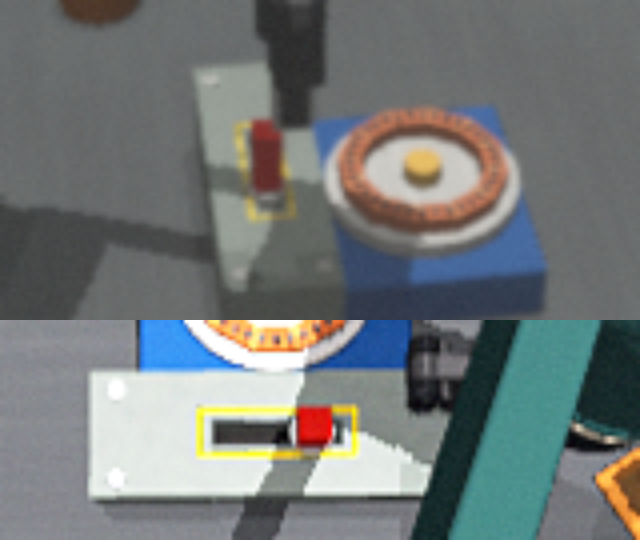

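The pin stands upright in the slot, collar on the cover. The handle top is at top-view crop (315,425), which is about (349,216), against (348,215) predicted for fully home. The gripper is clear, so I'm handing the job in.

```bash
python3 -c "
from cell import ctrl
print(ctrl.sign_off())"
```

```text
the job is handed in; nothing more can be done
None
```

The lock pin is fully home and upright in the hidden hole, about 18 mm from the slot's centre towards -y, its collar on the cover; it has been let go, and the job was handed in after about 13 s (the hand-in gave no verdict).

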